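# Load a serial adaptor into the weighted test cradle

### The arm

A 6-joint arm with a two-finger parallel gripper is mounted at the origin on a cart in front of the work surface, level with it; the furniture and walls round the work are solid. World frame = base frame: x ahead of the robot, y to its left, z up, the work surface at z = 0. Lengths are in m, angles in rad, forces in N, time in s.
With the tool pointing down it reaches from about 0.35 to 0.775 m from the base axis. Payload 7.3 kg.
Tool frame: the origin (TCP) lies at the very end of the fingers, on their centre line; the grasp point (between the pads) lies 19 mm behind it (robot.tcp_to_grasp is the distance from the TCP to the grasp point, in m); x points along the fingers, y is the direction in which the jaws open and shut, and the axes are right-handed (so a half turn about x gives the same grasp; the last joint's range is limited). The gripper opens to 92 mm and grips with 3 to 60 N. Pads are 19 mm wide; open, the fingers measure 130 mm over their backs; the gripper's body (75 mm by 190 mm) begins 47 mm behind the grasp point.
Start: joints at [1.078, 0.342, 1.524, -0, 1.275, -0.146], TCP at [0.178, 0.494, 0.227] pointing down, gripper open.
Joint ranges: [-2.53, 2.53], [-0.77, 2.02], [0.04, 2.7], [-1, 4.14], [0.28, 2.66], [-3.11, 3.11]. Speed limits (rad/s): [2.57, 2.57, 3.14, 3.14, 3.14, 3.14].

### API

Orientations are given as [roll, pitch, yaw] about the fixed x, y, z axes, in that order (R = Rz(yaw) Ry(pitch) Rx(roll)).
In Python, from cell import robot gives the robot as it stands.
- The arm moves only by the tool move_arm, never from a script. Its argument "increments" is a list of rows, each a list of 4 numbers: the shift along the tool's x, y, z normalised to -1 to 1, where 1 is 40 cm, then the turn about the tool's x normalised to -1 to 1, where 1 is 60 degrees. In form: [[dx, dy, dz, twist], ...]. A call has 1 to 5 rows; each row is the pose to reach, as a shift and turn from the pose commanded when the call began, along the tool's axes at that moment; what a row does not reach only later rows make up. A row lasts 1/8 s, in which the tool goes at most 62.5 mm and 10.7 degrees, less where a joint would pass 70% of its speed; a pose out of reach is approached as far as the arm can. A call with a number of a shift or a turn outside -1 to 1 is refused whole. A call with a gripper value outside its range is refused whole. "gripper" is the closure, from 0 (fully open) to 1 (shut), set as the call begins (left out, the last holds). The fingers move at their own pace and stop on an object; "squeeze" is the grip in N (left out, the last holds). Time passes only in rows, so rows that repeat a pose let the fingers close. It gives the time, the measured TCP pose, the force and the opening at its end, in the units of the state.
- robot.observe(): the state, without advancing time (a new reading comes with each control period).
- robot.read_camera(name): name is "scene" or "top"; returns the picture (400x640x3 uint8, red, green, blue); there is no depth.
- robot.camera_params(name): a dict with "fx", "fy", "cx", "cy" (pixels), "R" (3x3) and "t" (3): a world point X has camera coordinates R X + t. Camera axes: x right, y down, z forward; pixel columns grow to the right and rows downward; lengths in m; the calibration is good to about 2 mm. A picture is of the moment at which its call begins. camera_params takes no time and is no camera call.
- robot.hand_in(): hands the job in, once; it reports no verdict.
The state is a dict: "time": time; "qpos": joint angles; "qvel": joint speeds; "joint_efforts": joint torques, N m; "tool_pos": TCP position; "tool_rot": TCP orientation; "contact_force": force on the tool from outside, world axes, zero at the start; "torque": the same for the moment, N m; "opening": finger opening in m.
Only numpy, scipy, OpenCV 4.12 (cv2) and the standard library are available. Lean on these libraries where they do the work, as an engineer would, in place of code of your own. Each camera call takes 0.05 s, during which the arm holds its last target.

### The job

Load the adaptor box into the test cradle: press the long end of the lift lever down until the heavy hold-down flap is caught open by its spring catch, let the lever up, and push the adaptor along its channel fully home against the socket block. Then press the catch's thumb tab down so that the flap drops onto the adaptor and holds it, and leave the cradle. Do it all by pressing and pushing: do not pick the adaptor up, do not handle the flap itself, and leave the other things on the bench alone.

Things in the scene. Friction and masses are not known exactly. Their poses are not given: they have to be found in the camera images.
- cradle: test cradle, screwed to the bench: grey base plate 210 x 165 x 10 mm (x -115 to +95 mm) with a channel. Origin on the bench under the channel's middle; x along the channel to the socket block, y left, z up. Channel floor z = 10 mm, 55 mm wide between rails (tops z = 18 mm, x -117 to +66 mm). The socket block's face is at x = +66 mm. Two short fixed brackets carry lever and catch
- adaptor_centre (a point): centre of the adaptor's case: a loose red box 105 (along the channel) x 52 x 26 mm high, 0.14 kg, in the channel's mouth. A pale plug (12 mm) faces the socket, which it enters freely; a black stub (19 wide, 12 high, 11.5 mm long, at mid-height) ends the tail towards the robot, 64 mm behind this point along cradle -x. Home, this point is at cradle x = +13.5 mm, the stub's end at -50.5 mm
- lever_pad (a point): top centre of the round black press pad (36 mm across) on the lift lever's long end. The lever pivots at cradle (42, -110, 58) mm about cradle x; the pad lies 128 to 140 mm to the right (-y) of the pivot, at z = 116 mm at rest and about 80 mm lower fully down (base plate not under it). Pressing takes about 5 to 11 N; a spring returns the lever
- catch_tab (a point): top of the thumb tab of the spring catch, 12 mm inside its outer end, at cradle (-10, -136, 64) mm; the tab is 20 mm wide (along cradle x) and runs right (-y) from the catch's stem. The catch pivots about cradle x, 64 mm left of and 44 mm below this point; pressing the tab 11 to 16 mm down (about 2 to 6 N) swings the stem 12 mm to the right, from under the flap's pin; it springs back
- lever (a joint): lift lever angle, rad: 0 at rest (long end up), 0.60 at its stop, long end down. The catch snaps under the flap at about 0.45 to 0.5
- flap_hinge (a joint): hold-down flap angle, rad: 0 down on the empty cradle, about 0.21 when held open by the catch, about 0.07 when lying on the adaptor. Its rubber foot blocks the channel until it is raised
- catch (a joint): spring catch angle, rad: 0 at rest (upright), grows as its tab is pressed down, stop at 0.45
- flap: the steel flap, about 0.9 kg, not to be touched: over cradle x = 15 to 65, y = -62 to +62 mm, top at z = 68 mm when down, free edge up to z = 95 mm when open. Origin on its hinge, cradle (40, 62, 50) mm, hinge along cradle x
- heat_sink: bystander: black finned heat sink, 30 x 40 x 22 mm; origin centre of its underside
- spare_cap: bystander: black capacitor standing, 26 mm across, 35 mm high; origin centre of its underside
- spacer_block: bystander: aluminium block 30 x 45 x 20 mm; origin centre of its underside
- knob_silver: bystander: silver knob, 28 mm across, 20 mm high; origin centre of its underside
Mind the look-alikes: they are no part of the job. Of the things that look like the part that bears adaptor_centre, the smallest one is meant.

How it is judged:
On the way, in this order (a step that is already met when the one before it is completed fails the run):
1. the flap stands open on its catch with the lever let up again (value of joint flap_hinge above 0.17 rad and value of joint lever below 0.1 rad and value of joint catch below 0.06 rad), for 0.2 s.
2. the adaptor is pushed home under the raised flap (x of adaptor_centre in the frame of cradle above 0.0105 m and value of joint flap_hinge above 0.16 rad), for 0.2 s.
At the end, for the whole second after the job is handed in: The adaptor's case is within 3 mm of the socket block, the flap lies at rest on it (flap angle 0.045 to 0.11 rad), and the catch and the lever are back at rest (each under 0.06 rad) (x of adaptor_centre in the frame of cradle above 0.0105 m and value of joint flap_hinge between 0.045 and 0.11 rad and value of joint each of catch, lever below 0.06 rad and linear speed of flap below 0.02 m/s); the robot touches nothing.
It fails at once if the adaptor is lifted off the channel floor (more than 8 mm) (z of adaptor_centre in the frame of cradle above 0.031 m).
It fails at once if the flap itself is handled (touched with more than 2 N) (contact force between any of the fingers, the arm and flap above 2 N).
It fails at once if a bystander is moved by more than 20 mm (distance of any of heat_sink, spare_cap, spacer_block, knob_silver from where it was at the start of the episode above 0.02 m).
It also fails if it takes over 64 s, if anything falls off the work surface, if the arm or the gripper's body presses on something with over 40 N, if the wrist force passes 120 N, or if a joint passes its speed limit or range.

## Working session

There is one attempt and no reset: what is moved stays moved. The work goes in short steps, Python scripts to look and compute and a tool call to move; the robot and the scene stay as the last step left them, time stands still between calls to the robot, and variables do not carry over. Pictures are saved under pics/ and viewed, and the job is handed in when it is done.

Besides the shell and the picture viewer there is one more tool, called after ">>>" as name(argument=value, ...) on one line, values as JSON. move_arm: Moves the arm, as the interface text tells. Its arguments: {"type":"object","properties":{"increments":{"type":"array","items":{"type":"array","items":{"type":"number"}}},"gripper":{"type":"number"},"squeeze":{"type":"number"}},"required":["increments"]}

```bash
ls; mkdir -p pics
python3 - <<'E'
from cell import robot
import cv2
print(robot.observe())
for n in("scene","top"):
    im=robot.read_camera(n); cv2.imwrite(f"pics/{n}0.png",im[:,:,::-1]); print(n,robot.camera_params(n))
E
```

```text
pics
{'time': 0.0, 'qpos': array([ 1.07800086e+00,  3.42754600e-01,  1.52501466e+00,  3.01600017e-05,
        1.27541212e+00, -1.45983359e-01]), 'qvel': array([-0.00059777,  0.00060159, -0.00030612,  0.00176874,  0.00072603,
        0.00233643]), 'joint_efforts': array([ 1.58296825e-03, -4.31229687e+01, -2.44222373e+01,  7.19431113e-02,
        5.58969914e-02, -1.36945919e-04]), 'tool_pos': array([0.17821469, 0.4933913 , 0.22602925]), 'tool_rot': array([-1.73493047,  1.56920734, -2.08175138]), 'contact_force': array([ 0.28322397, -1.10903671, -0.79341269]), 'torque': array([-0.01211717, -0.0111212 , -0.05246147]), 'opening': 0.09184662684628007}
scene {'fx': 380.1014422527001, 'fy': 380.1014422527001, 'cx': 312.1275518968568, 'cy': 197.39263407128544, 'R': array([[ 0.70142087, -0.71243492, -0.02110114],
       [-0.32694218, -0.29529867, -0.89772351],
       [ 0.63333844,  0.63658086, -0.44005367]]), 't': array([-0.39201159,  0.30158638,  0.86592076])}
top {'fx': 447.75251251402705, 'fy': 447.75251251402705, 'cx': 314.51658928354266, 'cy': 199.71057402375067, 'R': array([[ 2.93449380e-02, -9.99566114e-01,  2.54146782e-03],
       [-9.97230255e-01, -2.94500132e-02, -6.82972497e-02],
       [ 6.83424627e-02, -5.30250048e-04, -9.97661780e-01]]), 't': array([9.44034306e-05, 5.79816994e-01, 1.25165814e+00])}
```

View pics/scene0.png

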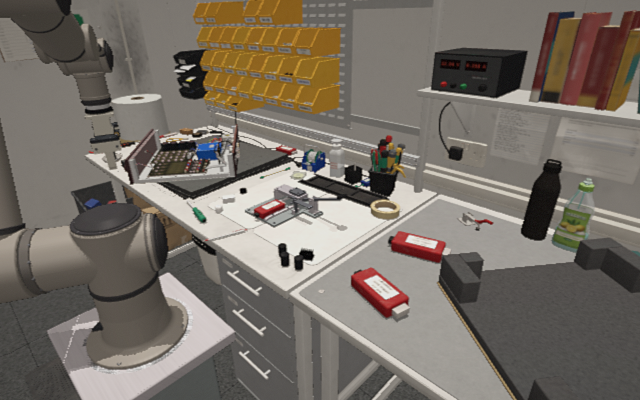

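View pics/top0.png

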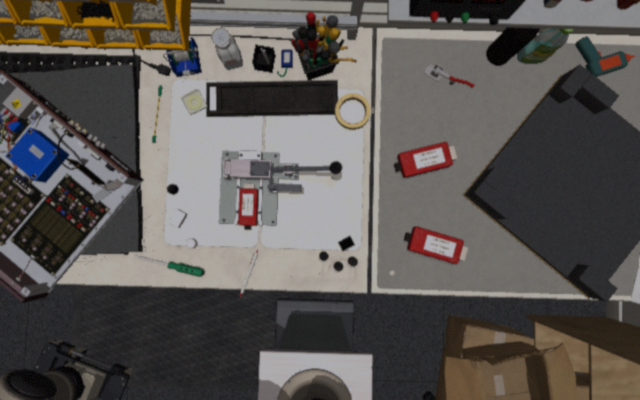

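Candidates for the adaptor in the top view are the red box in the cradle at (248,207), and larger red boxes at (428,159) and (436,245). The smallest is the one in the channel. The lever pad is at about (336,168) and the catch tab at about (297,188). I'll check these in a close crop.

Run:
```python
import cv2
a=cv2.imread("pics/top0.png")[140:240,210:355]; cv2.imwrite("pics/c1.png",cv2.resize(a,None,fx=5.4,fy=5.4,interpolation=cv2.INTER_CUBIC))
a=cv2.imread("pics/scene0.png")[175:240,240:355]; cv2.imwrite("pics/c2.png",cv2.resize(a,None,fx=6.8,fy=6.8,interpolation=cv2.INTER_CUBIC))
```

```text
(no output)
```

View pics/c1.png

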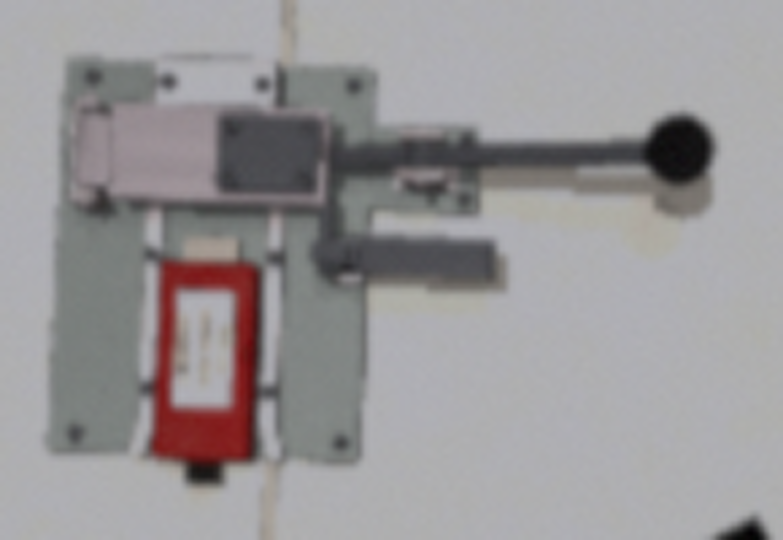

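View pics/c2.png

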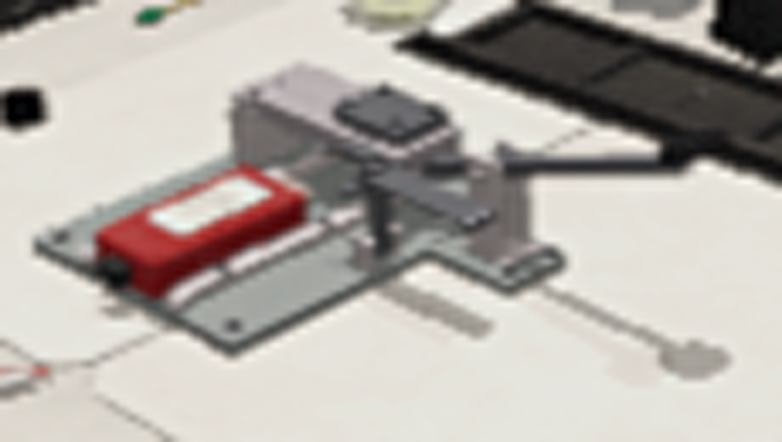

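The crop shows the small red adaptor in the channel, with its black stub towards the robot. The pad is at crop (679,150), and the tab's end is at crop (495,260). Next I measure the cradle's pose.

```bash
cat > h.py <<'E'
import numpy as np, cv2
from cell import robot
def ray(n,uv,z):
    p=robot.camera_params(n); R,t=p["R"],p["t"]
    C=-R.T@t; d=R.T@np.array([(uv[0]-p["cx"])/p["fx"],(uv[1]-p["cy"])/p["fy"],1])
    return C+d*(z-C[2])/d[2]
def proj(n,X):
    p=robot.camera_params(n); c=p["R"]@np.asarray(X)+p["t"]
    return np.array([p["fx"]*c[0]/c[2]+p["cx"],p["fy"]*c[1]/c[2]+p["cy"]])
E
python3 - <<'E'
from h import *
g=lambda u,v:((u+.5)/5.4+210-.5,(v+.5)/5.4+140-.5)
# plate corners at z .01 : cradle coords
src=np.array([[95,82.5],[-115,82.5],[-115,-82.5],[95,-82.5]])/1000
W=np.array([ray("top",g(*c),.01)[:2] for c in [(67,57),(50,452),(360,460),(377,68)]])
A=src-src.mean(0);B=W-W.mean(0)
U,S,V=np.linalg.svd(A.T@B); R=(U@V).T
yaw=np.arctan2(R[1,0],R[0,0]); t=W.mean(0)-R@src.mean(0)
print("W",W,"sizes",[np.linalg.norm(W[i]-W[(i+1)%4]) for i in range(4)]); print("yaw",yaw,"t",t, "res",(A@R.T-B)*1000)
c=lambda X:R.T@(X[:2]-t)
print("pad",c(ray("top",g(679,150),.116)), ray("top",g(679,150),.116))
print("tab end",c(ray("top",g(495,260),.064)), "ad front corners",[c(ray("top",g(*p),.036)) for p in[(160,262),(258,265),(152,458),(250,461)]], "stub end",c(ray("top",g(205,484),.023)))
for nm,P in dict(pad=[.042,-.244,.116],tab=[-.01,-.136,.064],tabend=[-.01,-.148,.064]).items():
    X=np.r_[R@P[:2]+t,P[2]]; print(nm,X,proj("top",X),proj("scene",X))
E
```

```text
W [[0.71547713 0.28787391]
 [0.50484386 0.28769021]
 [0.50543573 0.12404446]
 [0.7144811  0.12232579]] sizes [np.float64(0.21063334878818937), np.float64(0.16364681573528642), np.float64(0.20905243051511366), np.float64(0.16555111845000176)]
yaw -0.0027309955152253988 t [0.62005942 0.20545628] res [[-0.19275795 -0.17737975]
 [ 0.44129386  0.57983067]
 [-0.60119361 -0.77380862]
 [ 0.3526577   0.37135771]]
pad [ 0.04066124 -0.24051198] [ 0.66006367 -0.03516585  0.116     ]
tab end [-0.01125756 -0.15095414] ad front corners [array([-0.01528452,  0.02390723]), array([-0.01520352, -0.02706016]), array([-0.11707477,  0.02360825]), array([-0.11699607, -0.02707706])] stub end [-0.12962555 -0.00242841]
pad [ 0.6613929  -0.03865751  0.116     ] [336.66953686 166.90939801] [342.61875137 195.07544621]
tab [0.60968804 0.0694841  0.064     ] [295.8314523  187.10961666] [307.56648212 204.67041298]
tabend [0.60965527 0.05748414 0.064     ] [300.19954974 187.25026596] [310.10988877 205.78645379]
```

```bash
cat >> h.py <<'E'
from scipy.spatial.transform import Rotation as Ro
def mv(P):
    s=robot.observe(); R=Ro.from_euler("xyz",s["tool_rot"]).as_matrix()
    d=R.T@(np.array(P)-s["tool_pos"])
    print("t",s["time"],"pos",s["tool_pos"].round(4),"F",s["contact_force"].round(1),"axes y",R[:,1].round(3),"x",R[:,0].round(4),"units",(d/.4).round(4))
E
python3 - <<'E'
from h import *
mv([.661,-.037,.2])
E
```

```text
t 0.1 pos [0.1782 0.4934 0.2261] F [-0.2  0.1  1. ] axes y [ 0.34   0.94  -0.001] x [-6.0e-04 -1.2e-03 -1.0e+00] units [ 0.0661 -0.8369  1.5858]
```

>>> move_arm(increments=[[0,-0.08,0.15,-0.1],[0,-0.16,0.3,-0.2],[0,-0.25,0.45,-0.332],[0,-0.33,0.6,-0.332],[0,-0.4,0.75,-0.332]], gripper=1)

```text
time: 0.72
tool_pos: [0.3878, 0.2594, 0.2266]
tool_rot: [2.349, 1.571, 2.35]
contact_force: [0.8, 1.7, -0.3]
opening: 0.0464
```

Run:
```python
from h import *
mv([.661,-.037,.16])
```

```text
t 0.725 pos [0.3878 0.2594 0.2266] F [ 0.8  1.7 -0.3] axes y [-0.001  1.     0.   ] x [-1.e-04  2.e-04 -1.e+00] units [ 0.1664 -0.7418  0.6823]
```

>>> move_arm(increments=[[0,-0.14,0.1,0],[0,-0.28,0.22,0],[0,-0.42,0.34,0],[0,-0.56,0.46,0],[0,-0.695,0.6,0]])

```text
time: 1.35
tool_pos: [0.5895, 0.0211, 0.2264]
tool_rot: [2.663, 1.57, 2.664]
contact_force: [0.9, 0.5, 0.3]
opening: 0.0006
```

>>> move_arm(increments=[[0.05,0,0.038,0],[0.1,0,0.038,0],[0.166,0,0.038,0],[0.166,0,0.038,0]])

```text
time: 1.85
tool_pos: [0.6023, 0.023, 0.1579]
tool_rot: [3.03, 1.565, 3.031]
contact_force: [-0.9, -0.8, -0.6]
opening: 0.0001
```

Run:
```python
from h import *
for n in("scene","top"):
    im=robot.read_camera(n)[:,:,::-1]
    a=im[140:240,210:370] if n=="top" else im[130:250,230:400]
    cv2.imwrite(f"pics/{n}1.png",cv2.resize(a,None,fx=4.5,fy=4.5,interpolation=cv2.INTER_CUBIC))
mv([.661,-.037,.125])
```

```text
t 1.95 pos [0.604  0.0229 0.1608] F [-0.7 -0.4  0.3] axes y [-0.001  1.     0.   ] x [ 1.e-04  1.e-04 -1.e+00] units [ 0.0894 -0.15    0.1423]
```

View pics/scene1.png

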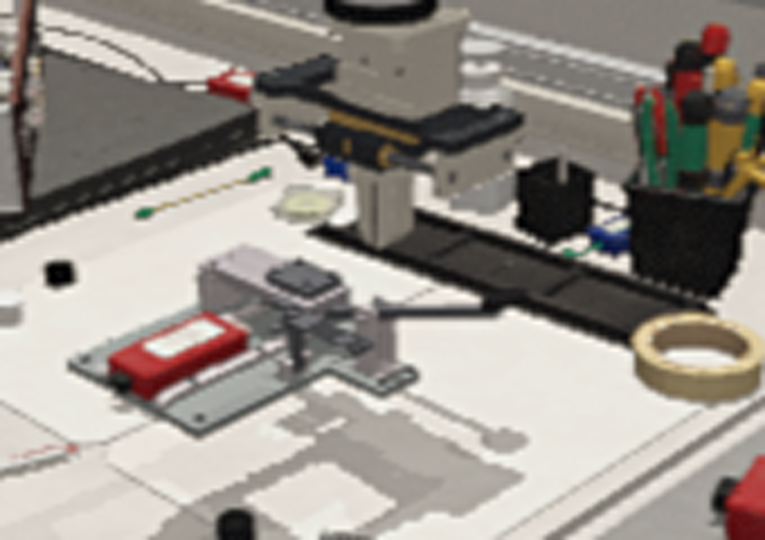

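View pics/top1.png

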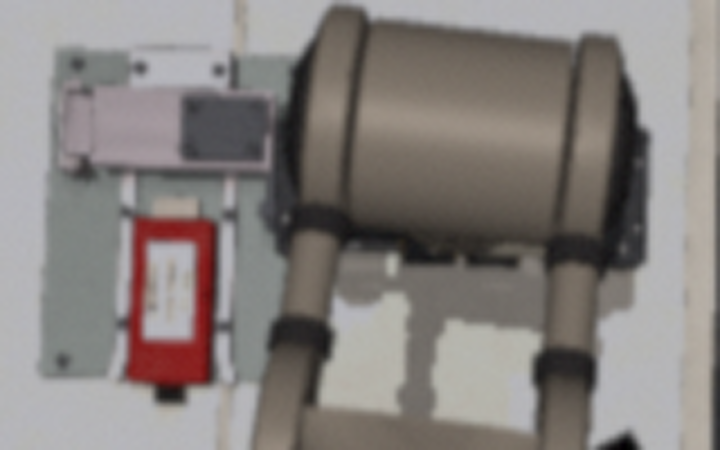

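The scene view shows the gripper clear above the cradle, with nothing touched. The TCP stopped short of target, so I'll go on from the measured pose.

>>> move_arm(increments=[[0,-0.05,0.05,0],[0,-0.1,0.1,0],[0,-0.15,0.142,0],[0,-0.15,0.142,0],[0,-0.15,0.142,0]])

```text
time: 2.58
tool_pos: [0.6605, -0.0364, 0.1611]
tool_rot: [0.483, 1.57, 0.484]
contact_force: [-1.0, 0.1, 0.6]
opening: 0.0008
```

Run:
```python
from h import *
mv([.661,-.037,.125])
```

```text
t 2.575 pos [ 0.6605 -0.0364  0.1611] F [-1.   0.1  0.6] axes y [-0.001  1.     0.   ] x [ 6.e-04  3.e-04 -1.e+00] units [ 0.0902 -0.0015  0.0012]
```

>>> move_arm(increments=[[0.03,0,0,0],[0.06,0,0,0],[0.09,0,0,0],[0.11,0,0,0],[0.13,0,0,0]])

```text
time: 3.2
tool_pos: [0.661, -0.0375, 0.1085]
tool_rot: [-0.674, 1.569, -0.673]
contact_force: [-1.1, -1.5, 5.1]
opening: 0.0003
```

>>> move_arm(increments=[[0.02,0,0,0],[0.04,0,0,0],[0.06,0,0,0],[0.08,0,0,0],[0.1,0,0,0]])

```text
time: 3.82
tool_pos: [0.662, -0.0389, 0.0698]
tool_rot: [-0.598, 1.566, -0.598]
contact_force: [-0.7, -5.0, 6.3]
opening: 0.0006
```

>>> move_arm(increments=[[0.015,0,0,0],[0.03,0,0,0],[0.04,0,0,0],[0.05,0,0,0],[0.05,0,0,0]])

```text
time: 4.45
tool_pos: [0.6618, -0.0384, 0.049]
tool_rot: [-0.567, 1.567, -0.566]
contact_force: [1.0, -5.1, 3.4]
opening: 0.0004
```

Run:
```python
from h import *
for n in("scene",):
    im=robot.read_camera(n)[:,:,::-1]
    a=im[130:250,230:400]
    cv2.imwrite(f"pics/{n}2.png",cv2.resize(a,None,fx=4.5,fy=4.5,interpolation=cv2.INTER_CUBIC))
mv([.661,-.037,.042])
```

```text
t 4.5 pos [ 0.6619 -0.0384  0.0492] F [ 0.9 -6.   4.1] axes y [-0.     1.    -0.002] x [ 0.0031 -0.0019 -1.    ] units [ 0.0179  0.0036 -0.0023]
```

View pics/scene2.png

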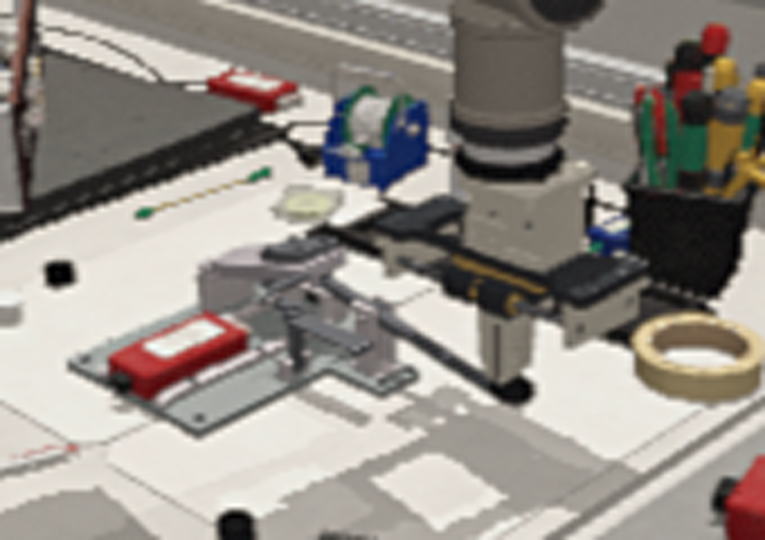

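The scene view shows the lever pressed and the flap rising, with the pad at about (513,388). I'll press a little further.

>>> move_arm(increments=[[0.007,0,0,0],[0.014,0,0,0],[0.02,0,0,0],[0.02,0,0,0],[0.02,0,0,0]])

```text
time: 5.12
tool_pos: [0.6618, -0.0376, 0.0411]
tool_rot: [-0.306, 1.568, -0.305]
contact_force: [3.0, -4.4, 4.7]
opening: 0.0009
```

Run:
```python
from h import *
for n in("scene",):
    im=robot.read_camera(n)[:,:,::-1]
    a=im[170:230,260:360]
    cv2.imwrite(f"pics/{n}3.png",cv2.resize(a,None,fx=8,fy=8,interpolation=cv2.INTER_CUBIC))
mv([.661,-.037,.15])
```

```text
t 5.175 pos [ 0.6617 -0.0376  0.0411] F [ 3.3 -4.2  4.8] axes y [-0.001  1.    -0.001] x [ 2.7e-03 -9.0e-04 -1.0e+00] units [-0.2724  0.0012 -0.0011]
```

View pics/scene3.png

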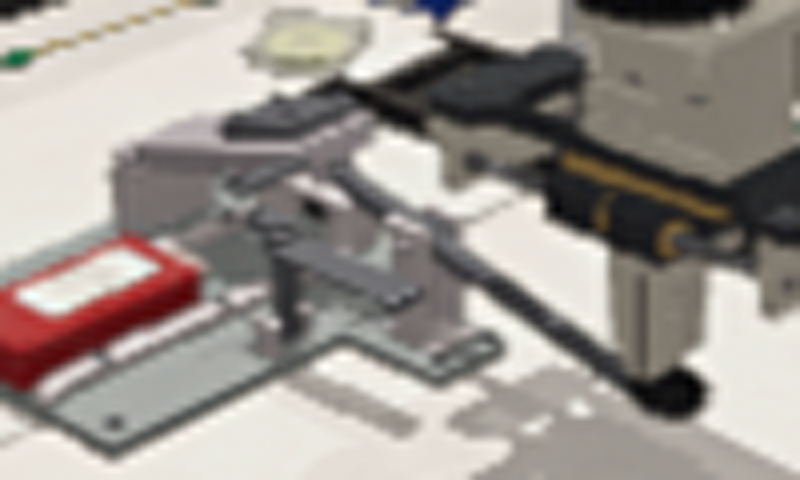

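>>> move_arm(increments=[[-0.02,0,0,0],[-0.05,0,0,0],[-0.09,0,0,0],[-0.13,0,0,0],[-0.17,0,0,0]])

```text
time: 5.8
tool_pos: [0.6605, -0.0366, 0.1095]
tool_rot: [2.118, 1.57, 2.119]
contact_force: [0.4, 1.0, -0.8]
opening: 0.0005
```

>>> move_arm(increments=[[-0.05,0,0,0],[-0.1,0,0,0],[-0.15,0,0,0],[-0.15,0,0,0]])

```text
time: 6.3
tool_pos: [0.6615, -0.0371, 0.1705]
tool_rot: [-0.127, 1.567, -0.126]
contact_force: [0.3, 0.1, 0.1]
opening: 0.0009
```

Run:
```python
from h import *
for n in("scene",):
    im=robot.read_camera(n)[:,:,::-1]
    a=im[170:230,260:360]
    cv2.imwrite(f"pics/{n}4.png",cv2.resize(a,None,fx=8,fy=8,interpolation=cv2.INTER_CUBIC))
mv([.47,.203,.18])
```

```text
t 6.35 pos [ 0.6608 -0.037   0.169 ] F [ 0.5 -0.1 -1.2] axes y [-0.001  1.    -0.   ] x [ 1.1e-03 -1.0e-04 -1.0e+00] units [-0.0282  0.6004 -0.4765]
```

View pics/scene4.png

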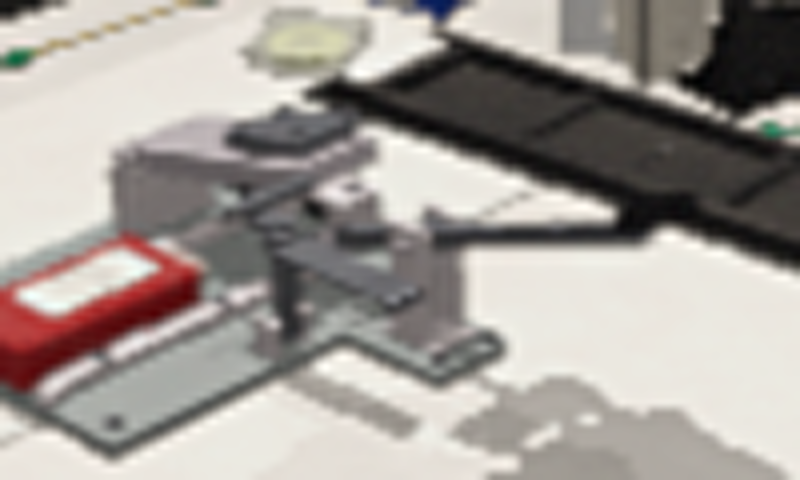

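The flap stays open on the catch and the lever is back up (pad at about (650,215) in the crop). Now I move the fingers behind the stub.

>>> move_arm(increments=[[0,0.06,-0.1,0],[0,0.16,-0.22,0],[0,0.28,-0.34,0],[0,0.4,-0.46,0],[0,0.52,-0.49,0]])

```text
time: 6.98
tool_pos: [0.4616, 0.1714, 0.1676]
tool_rot: [-2.945, 1.568, -2.945]
contact_force: [1.8, 1.0, -0.0]
opening: 0.0005
```

>>> move_arm(increments=[[0,0,0,0],[0,0,0,0]])

```text
time: 7.22
tool_pos: [0.4644, 0.1706, 0.1678]
tool_rot: [-2.596, 1.57, -2.594]
contact_force: [0.3, -0.4, 0.3]
opening: 0.0003
```

```bash
python3 - <<'E'
from h import *
for n in("scene",):
    im=robot.read_camera(n)[:,:,::-1]
    a=im[150:240,220:360]
    cv2.imwrite(f"pics/{n}5.png",cv2.resize(a,None,fx=5.5,fy=5.5,interpolation=cv2.INTER_CUBIC))
mv([.467,.2035,.06])
print(proj("top",[.467,.2035,0]),ray("top",(192,243),.02),ray("top",(257,252),0))
E
python3 -c "
import cv2
a=cv2.imread('pics/top0.png')[200:300,180:300];cv2.imwrite('pics/c3.png',cv2.resize(a,None,fx=6,fy=6,interpolation=2))"
```

```text
t 7.275 pos [0.4647 0.1701 0.1678] F [0.  0.4 0.1] axes y [-0.  1. -0.] x [-8.e-04 -5.e-04 -1.e+00] units [0.2695 0.0837 0.0059]
[248.36775287 237.42861667] [0.44710501 0.35875619 0.02      ] [0.42621735 0.17719156 0.        ]
```

View pics/scene5.png

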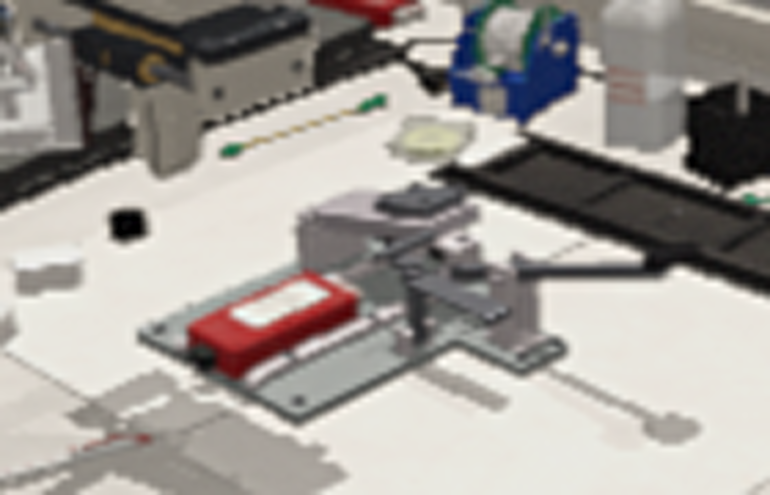

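View pics/c3.png

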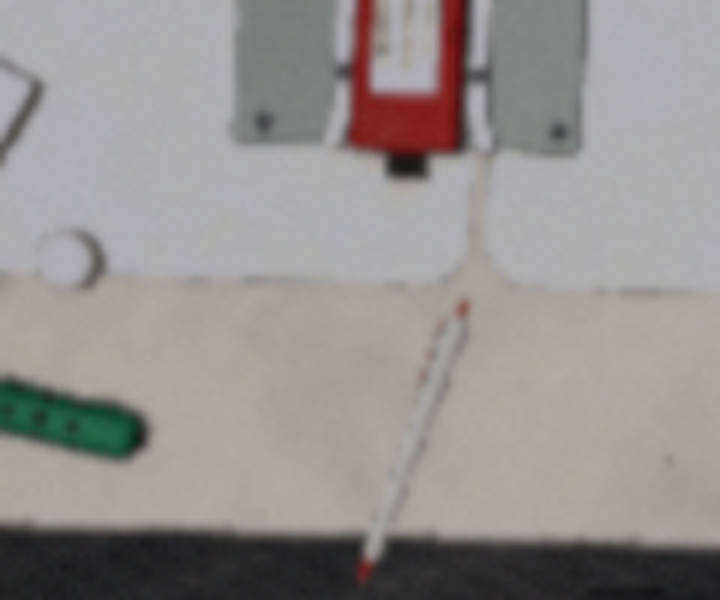

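The landing spot behind the stub is clear (stub end at crop (407,175)) and the flap is still open. Descending.

>>> move_arm(increments=[[0.05,0.0835,0,0],[0.13,0.0835,0,0],[0.21,0.0835,0,0],[0.27,0.0835,0,0],[0.27,0.0835,0,0]])

```text
time: 7.9
tool_pos: [0.4639, 0.2026, 0.0585]
tool_rot: [-2.866, 1.566, -2.867]
contact_force: [-0.5, 0.5, -0.3]
opening: 0.0007
```

>>> move_arm(increments=[[0.03,0,0,0],[0.06,0,0,0],[0.092,0,0,0],[0.092,0,0,0]])

```text
time: 8.4
tool_pos: [0.4638, 0.2041, 0.0225]
tool_rot: [-2.904, 1.569, -2.903]
contact_force: [0.3, 0.2, -0.4]
opening: 0.0004
```

Run:
```python
from h import *
for n in("scene","top"):
    im=robot.read_camera(n)[:,:,::-1]
    a=im[140:250,190:340] if n=="top" else im[150:240,220:360]
    cv2.imwrite(f"pics/{n}6.png",cv2.resize(a,None,fx=5.,fy=5.,interpolation=cv2.INTER_CUBIC))
mv([.56,.2045,.022])
```

```text
t 8.5 pos [0.4645 0.2043 0.0235] F [-0.7  0.1  0.4] axes y [-0.001  1.     0.   ] x [-1.e-04  0.e+00 -1.e+00] units [0.0037 0.0003 0.2387]
```

View pics/scene6.png

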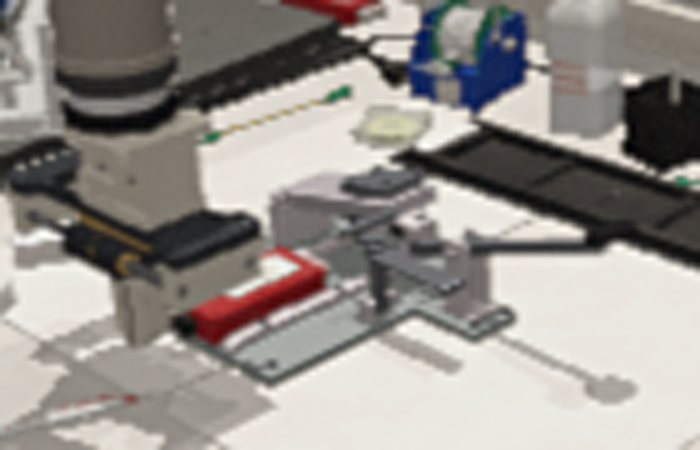

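>>> move_arm(increments=[[0.004,0,0.03,0],[0.004,0,0.055,0],[0.004,0,0.08,0],[0.004,0,0.105,0],[0.004,0,0.13,0]])

```text
time: 9.12
tool_pos: [0.517, 0.2042, 0.0219]
tool_rot: [3.082, 1.571, 3.083]
contact_force: [-1.9, -0.2, 2.6]
opening: 0.0005
```

>>> move_arm(increments=[[0,0,0.02,0],[0,0,0.04,0],[0,0,0.06,0],[0,0,0.08,0],[0,0,0.08,0]])

```text
time: 9.75
tool_pos: [0.5496, 0.2043, 0.0219]
tool_rot: [0.192, 1.569, 0.193]
contact_force: [-0.2, 0.6, -0.6]
opening: 0.0005
```

Run:
```python
from h import *
for n in("scene","top"):
    im=robot.read_camera(n)[:,:,::-1]
    a=im[140:250,190:340] if n=="top" else im[150:240,220:360]
    cv2.imwrite(f"pics/{n}7.png",cv2.resize(a,None,fx=5.,fy=5.,interpolation=cv2.INTER_CUBIC))
mv([.56,.2045,.022])
```

```text
t 9.85 pos [0.5488 0.2043 0.0219] F [-0.8 -0.3 -0.7] axes y [-0.001  1.     0.   ] x [ 5.e-04  1.e-04 -1.e+00] units [-0.0003  0.0005  0.0281]
```

View pics/scene7.png

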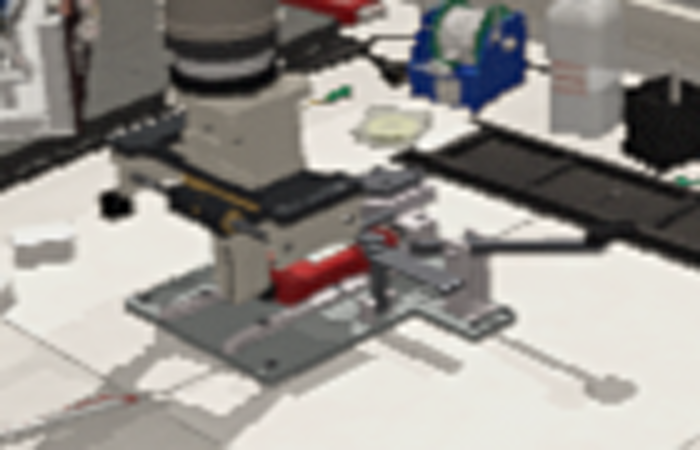

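View pics/top7.png

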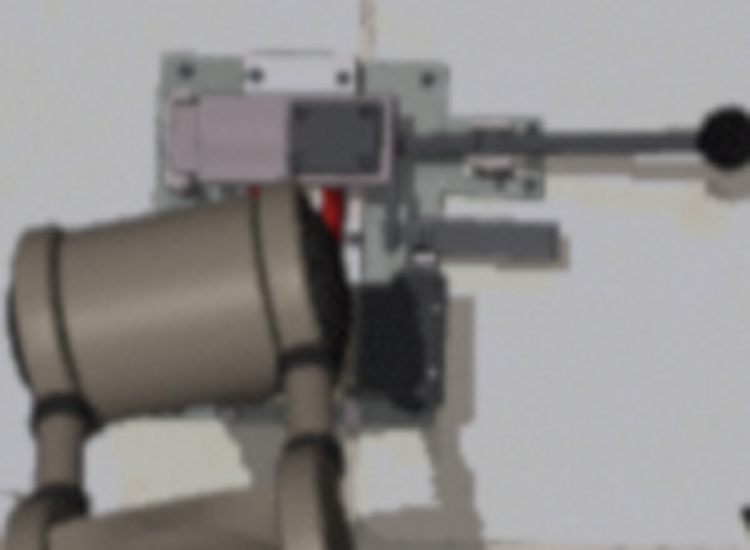

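The adaptor is under the raised flap and about 10 mm short. The gripper is clear of the catch tab (top crop, rows above 275 against the tab at 222–262).

>>> move_arm(increments=[[0,0,0.008,0],[0,0,0.015,0],[0,0,0.02,0],[0,0,0.025,0],[0,0,0.025,0]])

```text
time: 10.48
tool_pos: [0.5584, 0.2044, 0.0219]
tool_rot: [2.952, 1.57, 2.953]
contact_force: [-1.7, -0.3, -1.0]
opening: 0.0008
```

>>> move_arm(increments=[[0,0,0.004,0],[0,0,0.006,0],[0,0,0.006,0]])

```text
time: 10.85
tool_pos: [0.5585, 0.2043, 0.0218]
tool_rot: [-3.037, 1.566, -3.035]
contact_force: [-8.7, 0.2, 7.1]
opening: 0.0002
```

Run:
```python
from h import *
mv([.56,.2045,.022])
```

```text
t 10.85 pos [0.5585 0.2043 0.0218] F [-8.7  0.2  7.1] axes y [-0.001  1.    -0.001] x [-5.1e-03 -5.0e-04 -1.0e+00] units [-0.0005  0.0004  0.0037]
```

>>> move_arm(increments=[[0,0,0.005,0],[0,0,0.005,0],[0,0,0.005,0]])

```text
time: 11.22
tool_pos: [0.5586, 0.2044, 0.0218]
tool_rot: [-3.033, 1.562, -3.032]
contact_force: [-14.5, -0.2, 10.5]
opening: 0.0003
```

>>> move_arm(increments=[[0,0,-0.03,0],[0,0,-0.1,0],[0,0,-0.2,0],[-0.1,0,-0.25,0],[-0.2,0,-0.25,0]])

```text
time: 11.85
tool_pos: [0.4614, 0.2042, 0.1027]
tool_rot: [-2.832, 1.57, -2.831]
contact_force: [1.5, 0.0, 0.5]
opening: 0.0003
```

>>> move_arm(increments=[[-0.1,0,0,0],[-0.2,0,0,0],[-0.2,-0.1,0,0],[-0.2,-0.22,0,0],[-0.2,-0.33,0,0]])

```text
time: 12.48
tool_pos: [0.4633, 0.0708, 0.1823]
tool_rot: [-0.102, 1.568, -0.101]
contact_force: [0.2, -0.6, -0.7]
opening: 0.0003
```

Run:
```python
from h import *
for n in("scene","top"):
    im=robot.read_camera(n)[:,:,::-1]
    cv2.imwrite(f"pics/{n}8f.png",im)
    a=im[140:240,210:355] if n=="top" else im[170:240,250:360]
    cv2.imwrite(f"pics/{n}8.png",cv2.resize(a,None,fx=5.4,fy=5.4,interpolation=cv2.INTER_CUBIC))
mv([.608,.0675,.1])
```

```text
t 12.575 pos [0.4634 0.069  0.1822] F [-0.4 -0.7 -0.2] axes y [ 0.003  1.    -0.001] x [ 0.0018 -0.0012 -1.    ] units [ 0.2062 -0.0023  0.3611]
```

View pics/scene8.png

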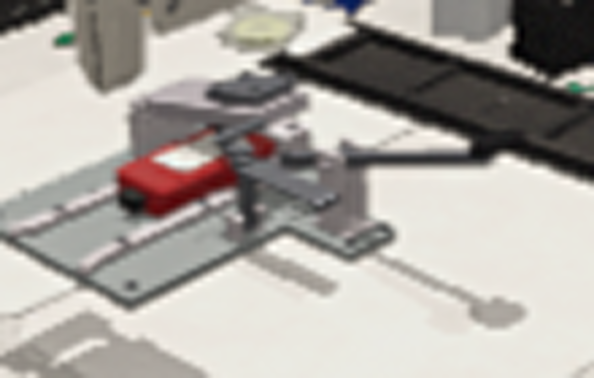

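View pics/top8.png

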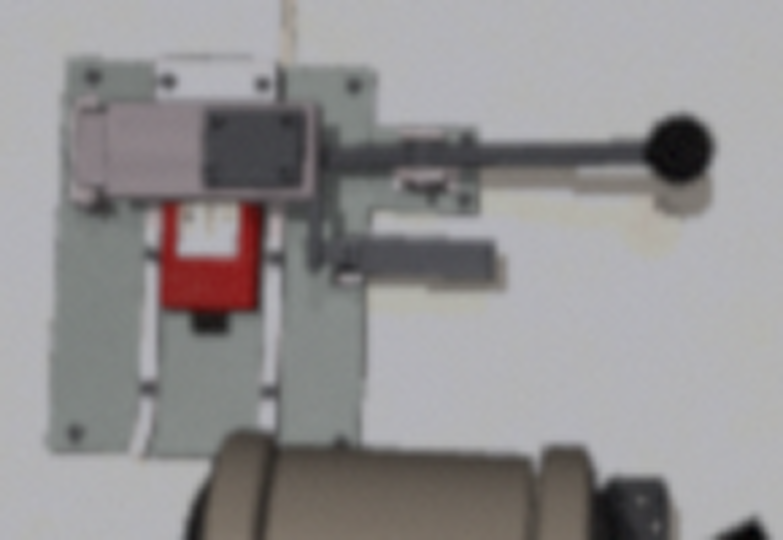

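The adaptor's rear edge (row 310) works out to about −39.5 mm cradle x, against −39 for home. The flap is open. Now over to the catch tab.

>>> move_arm(increments=[[0,0,0.12,0],[0,0,0.24,0],[0,0,0.362,0],[0.1,0,0.362,0],[0.15,0,0.362,0]])

```text
time: 13.2
tool_pos: [0.6075, 0.0731, 0.1196]
tool_rot: [3.005, 1.569, 3.006]
contact_force: [-0.8, 0.3, -0.7]
opening: 0.0004
```

>>> move_arm(increments=[[0.04,0,0,0],[0.08,0,0,0],[0.08,0,0,0]])

```text
time: 13.58
tool_pos: [0.6072, 0.0725, 0.089]
tool_rot: [3.076, 1.569, 3.077]
contact_force: [-0.6, 0.6, -0.5]
opening: 0.0007
```

Run:
```python
from h import *
for n in("scene",):
    im=robot.read_camera(n)[:,:,::-1]
    a=im[150:240,240:360]
    cv2.imwrite(f"pics/{n}9.png",cv2.resize(a,None,fx=6,fy=6,interpolation=cv2.INTER_CUBIC))
mv([.608,.069,.064])
```

```text
t 13.625 pos [0.6079 0.0725 0.0899] F [-0.5 -0.3 -0.5] axes y [-0.001  1.     0.   ] x [ 1.e-04  1.e-04 -1.e+00] units [ 0.0648 -0.0087  0.0003]
```

View pics/scene9.png

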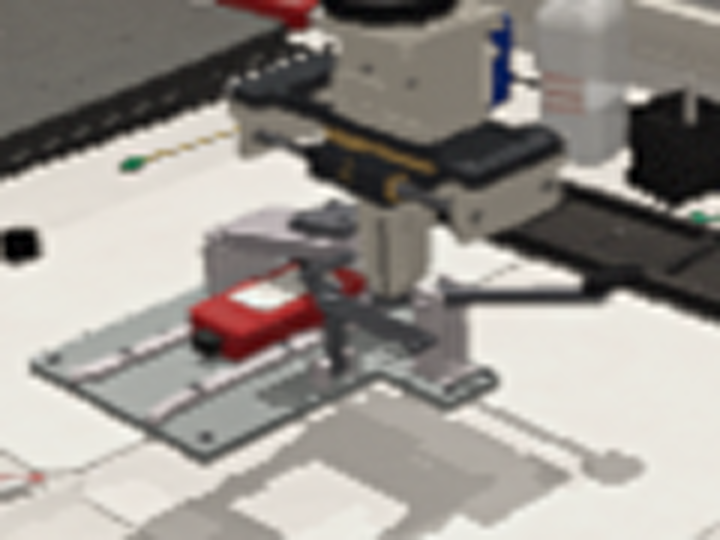

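>>> move_arm(increments=[[0.025,-0.009,0,0],[0.05,-0.009,0,0],[0.075,-0.009,0,0],[0.09,-0.009,0,0],[0.1,-0.009,0,0]])

```text
time: 14.25
tool_pos: [0.6081, 0.0678, 0.0499]
tool_rot: [-1.211, 1.569, -1.21]
contact_force: [-1.0, -5.2, 5.1]
opening: 0.0007
```

>>> move_arm(increments=[[0.003,0,0,0],[0.003,0,0,0]])

```text
time: 14.5
tool_pos: [0.6082, 0.0675, 0.049]
tool_rot: [-1.143, 1.569, -1.142]
contact_force: [-0.4, -7.4, 5.1]
opening: 0.0003
```

Run:
```python
from h import *
for n in("scene",):
    im=robot.read_camera(n)[:,:,::-1]
    a=im[150:240,240:360]
    cv2.imwrite(f"pics/{n}10.png",cv2.resize(a,None,fx=6,fy=6,interpolation=cv2.INTER_CUBIC))
mv([.608,.069,.05])
```

```text
t 14.55 pos [0.6081 0.0676 0.0491] F [-0.5 -6.1  5.6] axes y [-0.001  1.    -0.002] x [ 7.0e-04 -1.5e-03 -1.0e+00] units [-0.0023  0.0036 -0.0004]
```

View pics/scene10.png

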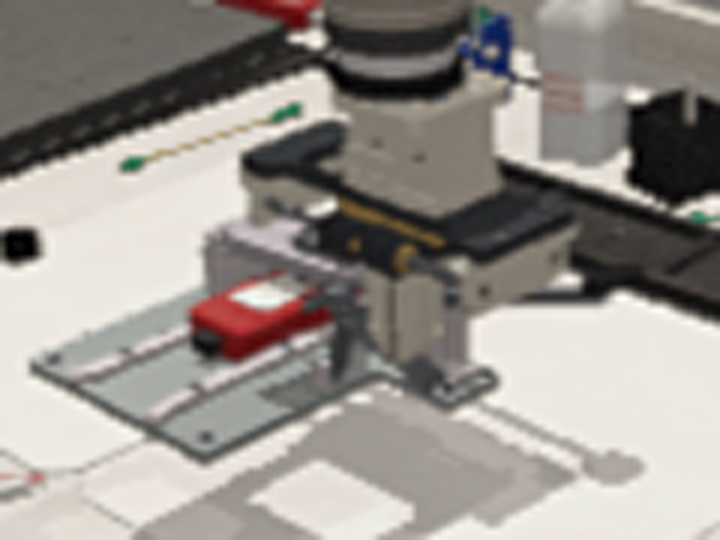

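The catch's stem is swung out and the flap looks dropped. Lifting off and clearing.

>>> move_arm(increments=[[-0.02,0,0,0],[-0.06,0,0,0],[-0.14,0,0,0],[-0.24,0,0,0],[-0.34,0,0,0]])

```text
time: 15.18
tool_pos: [0.6076, 0.0692, 0.1868]
tool_rot: [0.859, 1.57, 0.86]
contact_force: [0.2, -0.3, 0.2]
opening: 0.0001
```

>>> move_arm(increments=[[-0.05,0,-0.1,0],[-0.05,-0.1,-0.2,0],[-0.05,-0.2,-0.3,0],[-0.05,-0.2,-0.35,0],[-0.05,-0.2,-0.35,0]])

```text
time: 15.8
tool_pos: [0.4672, -0.0114, 0.2058]
tool_rot: [0.178, 1.57, 0.178]
contact_force: [0.5, -0.9, 0.2]
opening: 0.0005
```

Run:
```python
from h import *
for n in("scene","top"):
    im=robot.read_camera(n)[:,:,::-1]
    cv2.imwrite(f"pics/{n}11f.png",im)
    a=im[140:240,210:355] if n=="top" else im[170:240,250:360]
    cv2.imwrite(f"pics/{n}11.png",cv2.resize(a,None,fx=5.4,fy=5.4,interpolation=cv2.INTER_CUBIC))
mv([.608,.0675,.1])
```

```text
t 15.9 pos [ 0.4687 -0.0111  0.2055] F [-0.8 -0.2  1.3] axes y [-0.001  1.     0.   ] x [ 2.e-03  1.e-04 -1.e+00] units [0.2644 0.1961 0.3479]
```

View pics/scene11.png

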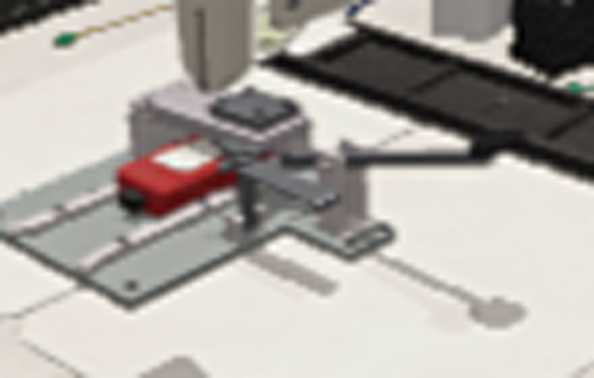

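View pics/top11.png

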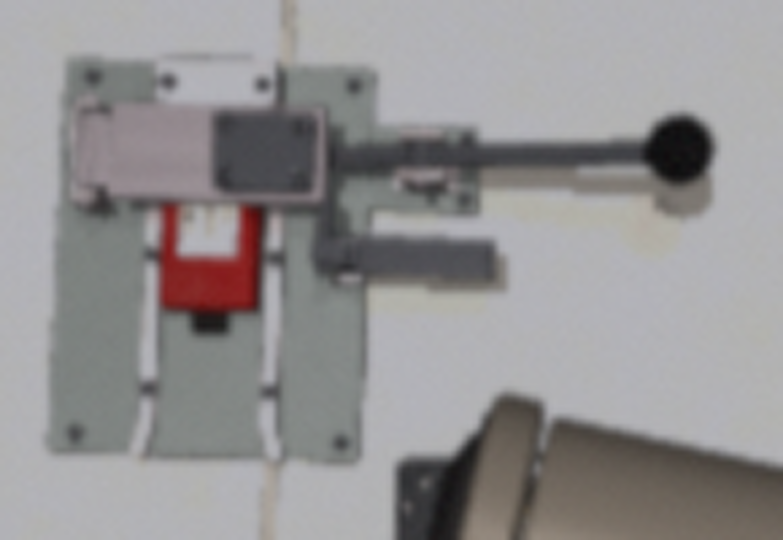

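The dark plate's left edge on the flap sits at column 213, against 218 when down empty and 203 when open. That gives about 0.07 rad. The adaptor, lever and tab are all where they should be, and the robot is clear.

```bash
python3 -c "
from cell import robot
print(robot.hand_in())"
```

```text
the job is handed in; nothing more can be done
None
```

The adaptor is in the cradle with the flap down on it, and I handed the job in at about 16 s; no verdict is reported.

**What I did:** With the fingers shut, I pressed the lever pad down until the flap was caught open, then let the lever up. I pushed the adaptor in by its stub until it stopped, with the push force rising to about 14 N. Then I pressed the catch tab about 15 mm down, the flap dropped, and I moved the arm clear.

**Last checks, all from the camera images:**
- **Adaptor:** its rear edge is at about −39.5 mm cradle x, against −39 mm for fully home. That is within measuring error, and it had not moved after the flap dropped.
- **Flap:** about 0.07 rad by rough interpolation between its empty-down and open positions. This matches the value for lying on the adaptor.
- **Lever and catch:** both look exactly as they did at the start.
- **Robot:** the arm is away from the cradle and the contact force is at noise level.

None of these checks failed or disagreed. I did not re-measure the bystanders, but the arm never worked near them.

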